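# Probe check on a hardened bevel gear blank

### The arm

A 7-joint arm with a two-finger parallel gripper is mounted at the origin on the work surface. World frame = base frame: x ahead of the robot, y to its left, z up, the work surface at z = 0. Lengths are in m, angles in rad, forces in N, time in s.
With the tool pointing down it reaches from about 0.35 to 0.9 m from the base axis. Payload 8.1 kg.
Tool frame: the origin (TCP) lies midway between the tips of the shut fingers; the grasp point (between the pads) lies 19 mm behind it; z points along the fingers, y is the line along which they close (so a half turn about z gives the same grasp; the last joint's range is limited). The gripper opens to 92 mm and grips with 3 to 60 N. Pads are 19 mm wide; open, the fingers measure 130 mm over their backs; the gripper's body (75 mm by 190 mm) begins 47 mm behind the grasp point.
Start: joints at [-1.354, 0.434, 0.025, 1.573, -0.012, 1.134, -0.075], TCP at [0.197, 0.593, 0.227] pointing down, gripper open.
Joint ranges: [-2.62, 2.62], [-0.44, 2.09], [-1.27, 1.32], [0.08, 2.57], [-1.32, 4.46], [0.12, 2], [-2.74, 2.74]. Speed limits (rad/s): [2.22, 2.22, 3.01, 3.01, 3.14, 3.14, 3.14].

### API

Orientations are given as a rotation vector (axis times angle).
In Python, from cell import arm gives the robot as it stands.
- The arm moves only by the tool move_arm, never from a script. Its argument "motion" is a list of rows, each an object of numbers: "tx", "ty", "tz": the shift along the tool's x, y, z normalised to -1 to 1, where 1 is 1000 mm; "twist": the turn about the tool's z normalised to -1 to 1, where 1 is pi/2 rad. In form: [{"tx": .., "ty": .., "tz": .., "twist": ..}, ...]. A call has 1 to 12 rows; each row shifts and turns the commanded pose from where the row before left it, along the tool's axes as they then stand; what a row does not reach is not made up. A row lasts 1/10 s, in which the tool goes at most 50 mm and 8.59 degrees, less where a joint would pass 70% of its speed; a pose out of reach is approached as far as the arm can. A call with a number of a shift or a turn outside -1 to 1 is refused whole. A call with a gripper value outside its range is refused whole. "gripper" is the gripper's target within -1 to 1 (shut at 1, half-way at 0, fully open at -1), set as the call begins (left out, the last holds). The fingers move at their own pace and stop on an object; "squeeze" is the grip in N (left out, the last holds). Time passes only in rows, so rows that do not move let the fingers close. It gives the time, the measured TCP pose, the force, the opening and the grip force at its end, in the units of the state.
- arm.observe(): the state, without advancing time (a new reading comes with each control period).
- arm.get_image(name): name is "scene" or "top"; returns the picture (400x640x3 uint8, red, green, blue); there is no depth.
- arm.calibration(name): a dict with "K" (3x3 intrinsics, pixels), "k1" (the pictures are not rectified: a ray, as slopes to the right and down, at radius r is drawn at 1 + k1 r^2 times it, then the intrinsics apply), "T" (4x4, takes a point from camera to world coordinates). Camera axes: x right, y down, z forward; pixel columns grow to the right and rows downward; lengths in m; the calibration is good to about 2 mm. A picture is of the moment at which its call begins. calibration takes no time and is no camera call.
- arm.sign_off(): hands the job in; it is judged then, once.
Trained networks look in the newest picture that a camera, given by its name, has taken for a name from the list of things; names that differ only in an ending like _2 or _b are one class to them, and where a whole thing is asked for, a point or a joint stands for the part that bears it (a point fixed in the world has none). Each returns a list of dicts, best first, with "conf" (0 to 1); they miss things now and then, are a little off and sometimes report something else, mostly with a low value. They report only what shows in the picture. A call takes as long as a camera call. They do not tell look-alikes from the thing itself.
- arm.look_for(camera, query): "point" ([column, row] as shares, 0 to 1, of the picture: columns of its width, rows of its height, amid what is visible of it).
- arm.regions_of(camera, query): "region" (400x640 bool, what is visible of it) and "point" ([column, row] as shares, 0 to 1, of the picture: columns of its width, rows of its height, amid what is visible of it).
- arm.place_of(camera, query): "point" ([column, row] as shares, 0 to 1, of the picture: columns of its width, rows of its height: a listed point, or the origin of a listed thing).
The state is a dict: "clock": time; "joints": joint angles; "dq": joint speeds; "joint_efforts": joint torques, N m; "position": TCP position; "ee_rot": TCP orientation; "force": force on the tool from outside, world axes, zero at the start; "ft_torque": the same for the moment, N m; "width": opening from 0.0 (shut) to 1.0 (fully open); "gripper_force": force on a finger pad.
Only numpy, scipy, OpenCV 4.12 (cv2) and the standard library are available. Lean on these libraries where they do the work, as an engineer would, in place of code of your own. Each camera call takes 0.05 s, during which the arm holds its last target. There are 200 camera calls.

### The job

Fit the steel bevel gear blank, bevel up, fully home onto the square arbor and let go of it. Then take the pen probe from its yellow stand and hold its tip on the gear's red dot, square to the sloping face there, gently pressed so that the sprung tip is about half way in. Finish while still holding the probe like that in the gripper, and leave the other things on the bench where they are.

Things in the scene. Friction and masses are not known exactly. Their poses are not given: they have to be found in the camera images.
- gear: Loose steel bevel gear blank (no teeth), 0.5 kg, bevel side up. Flange 80 mm across and 6 mm thick at its bottom; above it the face slopes inward and up at 25 degrees to a round boss 34 mm across, which rises from 17 to 48 mm above the underside. A square bore 19.4 mm wide goes right through. Origin: centre of the underside; z along the bore, up; x and y are square to the bore's flats, and x points to the red dot's side.
- mark: Red dot 14 mm across on the gear's sloping face, 29 mm from the bore axis and 11 mm above the underside. Origin: its centre, on the surface. z is the outward normal of the face, leaning 25 degrees from the gear's axis away from the bore; its horizontal part points from the bore axis to the dot.
- arbor: Fixed fixture: blue base disc 110 mm across and 10 mm thick, on it an aluminium seat 68 mm across whose flat top is 40 mm above the disc's underside, and on that a brass square shaft, 18 mm wide, 40 mm tall, its top 6 mm tapered to 12 mm. Origin: centre of the underside; z up along the shaft; x and y square to the shaft's flats. The gear fits in any of four turns.
- arbor_seat (a point): Centre of the seat's flat top, at the shaft's foot; the gear's underside rests here.
- probe: Loose black pen probe with orange bands, 0.1 kg: round body 24 mm across and 100 mm long, standing upright in its stand with its upper 78 mm showing. Origin: centre of the body's lower end; z along the body towards its upper end. A sprung steel foot sticks out of the lower end.
- probe_foot (a joint): How far the sprung foot is pushed into the probe, m: 0 fully out, 0.010 fully in. Its spring gives 1 N at first and 0.4 N per mm on top of that: 3 N half way in.
- probe_tip (a point): End of the probe's steel foot (8 mm across, ball-ended), on the probe's axis, 18 mm below the origin of the body when fully out; it moves with the foot.
- stand: Fixed yellow block 60 x 60 x 52 mm with a round hole 26 mm across and 22 mm deep in its top for the probe, narrowing to 13 mm below that for the foot. Origin: centre of the underside.
- granite: Fixed dark granite plate 420 x 680 x 50 mm on the table; the gear, the arbor and the stand are on its top, 50 mm above the table. Origin: centre of the underside.
- ring: Bystander: black ring 32 mm across, 10 mm high, on the granite. Origin: centre of the underside.
- cone: Bystander: dark grey stepped cone 36 mm across, 38 mm high, on the granite. Origin: centre of the underside.
- spool: Bystander: spool of brass wire 72 mm across, 55 mm high, at the far edge of the granite. Origin: centre of the underside.
- vblock: Bystander: dark steel V-block 50 x 70 x 40 mm at the far edge of the granite. Origin: centre of the underside.
- canister: Bystander: blue gas canister 72 mm across, 200 mm high, on the table to the right of the granite. Origin: centre of the underside.
- driver: Bystander: red-handled screwdriver lying on the table to the right of the granite. Origin: at table height under the tool.
There are look-alikes about, which are no part of the job. Of the things like the gear, leave any that is pink; of the rest the smaller one is meant. What is shaped like the probe but turquoise is not meant.

How it is judged:
By the outcome, as a careful person would: the job done as asked, in the order asked, and still so for the second after the job is handed in, while the arm keeps its last pose, push and grip.
It also fails if it takes over 61 s, if anything falls off the work surface, if the arm or the gripper's body presses on something with over 40 N, if the wrist force passes 120 N, or if a joint passes its speed limit or range.

## Working session

There is one attempt and no reset: what is moved stays moved. The work goes in short steps, Python scripts to look and compute and a tool call to move; the robot and the scene stay as the last step left them, time stands still between calls to the robot, and variables do not carry over. Pictures are saved under pics/ and viewed, at most 10 in all, crops included, and the job is handed in when it is done.

Besides the shell and the picture viewer there is one more tool, called after "Call:" by a JSON object that holds its "method" and its "body". move_arm: Moves the arm, as the interface text tells. Scaled input: -1 to 1 covers 1000 mm each way for a shift and pi/2 rad each way for a turn. Its arguments: {"type":"object","properties":{"motion":{"type":"array","items":{"type":"object","properties":{"tx":{"type":"number"},"ty":{"type":"number"},"tz":{"type":"number"},"twist":{"type":"number"}}}},"gripper":{"type":"number"},"squeeze":{"type":"number"}},"required":["motion"]}

```bash
mkdir -p pics
cat > h.py <<'E'
from cell import arm
import numpy as np, cv2
from scipy.spatial.transform import Rotation as R
def ray(cam,uv):
    c=arm.calibration(cam);K=np.array(c["K"]);T=np.array(c["T"])
    d=np.linalg.inv(K)@[uv[0],uv[1],1.];d=d[:2]/d[2];x=d.copy()
    for _ in range(30): x=d/(1+c["k1"]*(x@x))
    return T[:3,3],T[:3,:3]@[x[0],x[1],1.]
def atz(cam,uv,z):
    o,d=ray(cam,uv);return o+d*(z-o[2])/d[2]
def proj(cam,P):
    c=arm.calibration(cam);K=np.array(c["K"]);T=np.array(c["T"])
    p=T[:3,:3].T@(np.array(P)-T[:3,3]);x=p[:2]/p[2];x=x*(1+c["k1"]*(x@x))
    return (K@[x[0],x[1],1])[:2]
def px(p): return np.array(p)*[640,400]
def tri(a,b):
    (o1,d1),(o2,d2)=ray(*a),ray(*b);A=np.c_[d1,-d2];s=np.linalg.lstsq(A,o2-o1,rcond=None)[0]
    p,q=o1+d1*s[0],o2+d2*s[1];return (p+q)/2,np.linalg.norm(p-q)
def save(cam,name,crop=None,s=1):
    im=arm.get_image(cam)[:,:,::-1]
    if crop: im=im[crop[1]:crop[3],crop[0]:crop[2]]
    cv2.imwrite("pics/"+name,cv2.resize(im,None,fx=s,fy=s,interpolation=cv2.INTER_CUBIC))
E
python3 - <<'E'
from h import *
for c in("top","scene"):
    save(c,c+"0.png",None,1.25)
    print(c,np.array(arm.calibration(c)["T"]).round(3).tolist(),np.array(arm.calibration(c)["K"]).round(1).tolist())
    for q in("gear","mark","arbor","arbor_seat","probe","probe_tip","stand"):
        print(c,q,[(px(d["point"]).round(1).tolist(),round(d["conf"],2)) for d in arm.place_of(c,q)][:4])
E
```

```text
top [[-0.025, -0.988, 0.153, 0.385], [-1.0, 0.025, 0.001, -0.012], [-0.005, -0.153, -0.988, 1.298], [0.0, 0.0, 0.0, 1.0]] [[382.0, 0.0, 317.4], [0.0, 382.0, 199.5], [0.0, 0.0, 1.0]]
top gear [([234.3, 223.1], 0.85), ([192.2, 226.6], 0.82), ([218.3, 284.5], 0.66)]
top mark [([187.0, 235.3], 0.5)]
top arbor [([389.0, 190.7], 0.8), ([304.3, 189.8], 0.28)]
top arbor_seat [([389.8, 189.8], 0.95), ([234.4, 223.5], 0.57)]
top probe [([317.3, 196.8], 0.66), ([294.1, 126.4], 0.65), ([307.9, 189.1], 0.49), ([388.4, 188.9], 0.2)]
top probe_tip [([304.5, 188.6], 0.49), ([387.3, 189.8], 0.16)]
top stand [([310.3, 187.5], 0.89)]
scene [[-0.02, 0.538, -0.843, 1.641], [1.0, -0.01, -0.03, 0.033], [-0.024, -0.843, -0.537, 0.785], [0.0, 0.0, 0.0, 1.0]] [[411.3, 0.0, 323.1], [0.0, 411.3, 208.2], [0.0, 0.0, 1.0]]
scene gear [([405.8, 209.0], 0.92), ([452.8, 224.5], 0.91), ([412.6, 191.3], 0.74)]
scene mark [([329.4, 221.1], 0.71)]
scene arbor [([249.1, 226.0], 0.59)]
scene arbor_seat [([246.3, 216.5], 0.61)]
scene probe [([346.0, 293.0], 0.74), ([329.8, 221.5], 0.5)]
scene probe_tip []
scene stand [([331.3, 233.9], 0.59), ([244.9, 220.6], 0.55)]
```

View pics/top0.png

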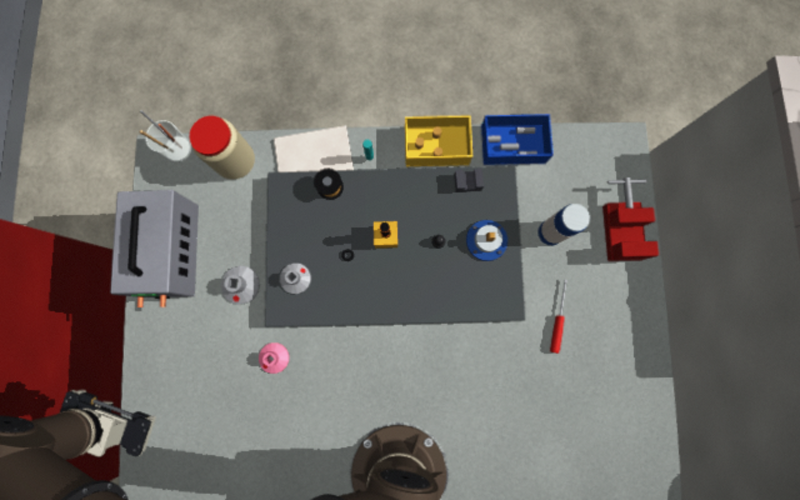

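View pics/scene0.png

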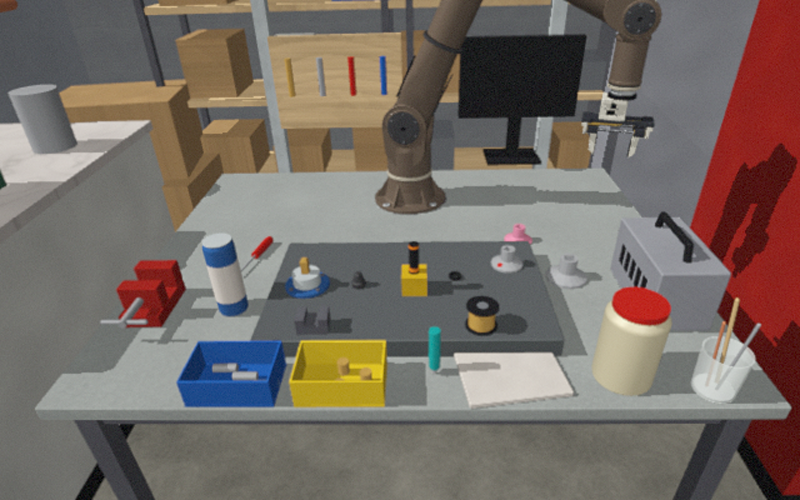

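The top view shows the wanted gear on the granite at about (236,222) px with its dot up-right, a larger grey one on the table at (190,227), and a pink one at (218,286). The arbor is at (389,191), the stand and probe at (308,188), and the turquoise probe at (294,120). In the scene view the gear is at (406,210), the arbor at (246,222) and the stand at (331,225). Next I'll look closer and triangulate.

Run:
```python
from h import *
T=arm.get_image("top");S=arm.get_image("scene")
def c(im,x,y): return cv2.resize(im[y-20:y+20,x-22:x+22,::-1],(260,236),interpolation=cv2.INTER_CUBIC)
cv2.imwrite("pics/comp.png",np.vstack([np.hstack([c(T,236,222),c(T,389,190),c(T,308,187)]),np.hstack([c(S,406,208),c(S,246,222),c(S,331,215)])]))
for n,a,b,z in(("gear",(234.3,223.1),(405.8,209),.05),("arbor",(389,190.7),(249.1,226),.05),("seat",(389.8,189.8),(246.3,216.5),.09),("stand",(310.3,187.5),(331.3,233.9),.05)):
    p,e=tri(("top",a),("scene",b));print(n,p.round(4),round(e,4),atz("top",a,z).round(4),atz("scene",b,z).round(4))
# red dot centroid
for nm,im,(x,y) in(("top",T,(236,222)),("scene",S,(406,208))):
    w=im[y-20:y+20,x-22:x+22].astype(float);r=np.clip(w[...,0]-np.maximum(w[...,1],w[...,2])-25,0,None)
    yy,xx=np.mgrid[y-20:y+20,x-22:x+22];u=[(r*xx).sum()/r.sum(),(r*yy).sum()/r.sum()]
    print(nm,"dot",np.round(u,2),atz(nm,u,.061).round(4))
for cam in("top","scene"):
  for q in("gear","arbor","stand","probe"):
    for d in arm.regions_of(cam,q)[:3]:
        g=d["region"];ys,xs=np.nonzero(g);print(cam,q,round(d["conf"],2),"cent",xs.mean().round(1),ys.mean().round(1),"box",xs.min(),xs.max(),ys.min(),ys.max(),len(xs))
s=arm.observe();print(R.from_rotvec(s["ee_rot"]).as_matrix().round(3).tolist(),s["position"],s["width"])
```

```text
gear [0.5054 0.2633 0.0554] 0.0005 [0.506  0.2648 0.05  ] [0.497  0.2647 0.05  ]
arbor [ 0.5987 -0.2414  0.059 ] 0.012 [ 0.6011 -0.2492  0.05  ] [ 0.5869 -0.2384  0.05  ]
seat [ 0.5964 -0.2421  0.0924] 0.0035 [ 0.5971 -0.2443  0.09  ] [ 0.593  -0.2412  0.09  ]
stand [0.6201 0.016  0.0409] 0.0076 [0.6185 0.0121 0.05  ] [0.6324 0.02   0.05  ]
top dot [241.85 216.01] [0.5276 0.2377 0.061 ]
scene dot [409.12 196.42] [0.4352 0.2843 0.061 ]
top gear 0.86 cent 235.7 222.6 box 224 247 212 234 437
top gear 0.74 cent 191.9 227.8 box 176 207 212 243 795
top gear 0.66 cent 218.5 285.7 box 207 230 274 297 462
top arbor 0.95 cent 389.5 191.9 box 373 406 176 208 877
top stand 0.81 cent 308.3 188.5 box 299 317 177 197 292
top stand 0.27 cent 374.7 143.8 box 364 385 136 152 333
top probe 0.65 cent 389.4 192.2 box 373 406 176 208 861
top probe 0.51 cent 294.2 119.5 box 290 298 112 127 107
top probe 0.43 cent 307.3 183.7 box 303 311 178 190 95
scene gear 0.82 cent 452.7 218.6 box 438 467 203 231 573
scene gear 0.74 cent 405.9 208.1 box 394 417 197 217 343
scene gear 0.57 cent 414.4 187.3 box 404 425 179 194 195
scene arbor 0.82 cent 245.2 224.9 box 228 263 207 237 724
scene stand 0.86 cent 331.2 225.6 box 322 341 212 236 418
scene probe 0.84 cent 347.4 279.7 box 343 352 263 297 313
[[-0.949, 0.314, 0.0], [0.314, 0.949, 0.0], [-0.0, 0.0, -1.0]] [0.19651529 0.59331482 0.22674061] 0.9998945522006818
```

View pics/comp.png

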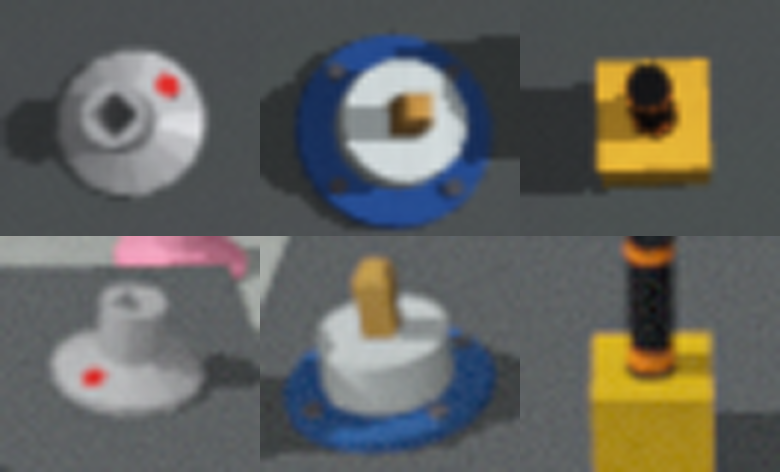

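The composite shows the gear bore as a diamond with the dot up-right (45° in the top image). The arbor shaft is near-square to the image axes, and the stand is clear. I'll fit position and yaw by silhouette.

```bash
cat >> h.py <<'E'
from scipy.optimize import minimize
def sil(cam,pts,win,ss=6):
    x0,y0,x1,y1=win
    uv=np.array([proj(cam,p) for p in pts]);uv=((uv-[x0-.5,y0-.5])*ss-.5)
    m=np.zeros(((y1-y0)*ss,(x1-x0)*ss),np.uint8)
    cv2.fillConvexPoly(m,cv2.convexHull((uv*16).round().astype(np.int32)),255,shift=4)
    return cv2.resize(m,(x1-x0,y1-y0),interpolation=cv2.INTER_AREA)/255.
def disc(x,y,z,r,n=48):
    t=np.arange(n)*2*np.pi/n;return np.c_[x+r*np.cos(t),y+r*np.sin(t),np.full(n,z)]
def sq(x,y,z,w,a):
    t=a+np.pi/4+np.arange(4)*np.pi/2;r=w/2**.5;return np.c_[x+r*np.cos(t),y+r*np.sin(t),np.full(4,z)]
def fit(cam,mask,win,model,p0,step):
    f=lambda p:((sil(cam,model(p),win)-mask)**2).sum()
    r=minimize(f,p0,method="Nelder-Mead",options=dict(initial_simplex=np.vstack([p0]+[np.array(p0)+np.eye(len(p0))[i]*step[i] for i in range(len(p0))]),xatol=1e-5,fatol=1e-3));return r.x,r.fun
E
cat > f.py <<'E'
from h import *
for cam,(x,y),(gx,gy),(sx,sy) in(("top",(389,190),(236,222),(308,187)),("scene",(246,222),(406,208),(331,223))):
    im=arm.get_image(cam).astype(float);w=(x-25,y-25,x+25,y+25);c=im[w[1]:w[3],w[0]:w[2]]
    rb=(c[...,0]-c[...,2]);brass=np.clip(rb/60,0,1)*(rb>12)
    for a0 in(-.4,0,.4):
        r=fit(cam,brass,w,lambda p:np.vstack([sq(p[0],p[1],.09,.018,p[2]),sq(p[0],p[1],.124,.018,p[2]),sq(p[0],p[1],.13,.012,p[2])]),[.597,-.243,a0],[.01,.01,.25]);print(cam,"shaft",r[0].round(4),round(r[1],2))
    bl=np.clip((c[...,2]-c[...,0]-10)/40,0,1);al=(c.min(2)>125)*1.;m=((bl>.5)|(al>0)|(brass>.3)).astype(np.uint8)
    m=cv2.morphologyEx(m,cv2.MORPH_CLOSE,np.ones((5,5)))*1.
    print(cam,"base",fit(cam,m,w,lambda p:np.vstack([disc(*p,.05,.055),disc(*p,.06,.055),disc(*p,.09,.034),sq(*p,.124,.018,0)]),[.597,-.243],[.01,.01]))
    w=(sx-25,sy-25,sx+25,sy+25);c=im[w[1]:w[3],w[0]:w[2]];ye=((c[...,0]-c[...,2]>60)&(c[...,1]-c[...,2]>45)).astype(np.uint8)
    ye=cv2.morphologyEx(ye,cv2.MORPH_CLOSE,np.ones((7,7)))*1.
    print(cam,"stand",fit(cam,ye,w,lambda p:np.vstack([sq(p[0],p[1],.05,.06,p[2]),sq(p[0],p[1],.102,.06,p[2])]),[.617,.015,0],[.01,.01,.1]))
    w=(gx-20,gy-(20 if cam=="top" else 16),gx+20,gy+20);c=im[w[1]:w[3],w[0]:w[2]]
    red=np.clip((c[...,0]-c[...,1:].max(2))/100,0,1)
    g=((c.max(2)>105)&(c[...,0]-c[...,1]<200)).astype(np.uint8);n,l,s,_=cv2.connectedComponentsWithStats(g);k=1+s[1:,4].argmax();g=cv2.morphologyEx((l==k).astype(np.uint8),cv2.MORPH_CLOSE,np.ones((5,5)))*1.
    if cam=="top": print(g.sum())
    r=fit(cam,g,w,lambda p:np.vstack([disc(*p,.05,.04),disc(*p,.056,.04),disc(*p,.098,.017)]) if cam=="top" else np.vstack([disc(*p,.05,.04),disc(*p,.056,.04)]),[.506,.263],[.01,.01]);print(cam,"gear",r)
    # dot: yaw from centroid
    yy,xx=np.mgrid[w[1]:w[3],w[0]:w[2]]
    k=red*(red>.35)*((yy>207) if cam=="scene" else 1);u=[(k*xx).sum()/k.sum(),(k*yy).sum()/k.sum()];d=atz(cam,u,.061)
    print(cam,"dot",d.round(4),"r",np.hypot(*(d[:2]-r[0])).round(4),"yaw",np.degrees(np.arctan2(*(d[:2]-r[0])[::-1])).round(1))
E
python3 f.py
```

```text
top shaft [ 0.5971 -0.2499 -0.2139] 4.61
top shaft [ 0.597  -0.2498  0.1317] 4.29Traceback (most recent call last):
  File "f.py", line 6, in <module>
    r=fit(cam,brass,w,lambda p:np.vstack([sq(p[0],p[1],.09,.018,p[2]),sq(p[0],p[1],.124,.018,p[2]),sq(p[0],p[1],.13,.012,p[2])]),[.597,-.243,a0],[.01,.01,.25]);print(cam,"shaft",r[0].round(4),round(r[1],2))
  File "h.py", line 36, in fit
    r=minimize(f,p0,method="Nelder-Mead",options=dict(initial_simplex=np.vstack([p0]+[np.array(p0)+np.eye(len(p0))[i]*step[i] for i in range(len(p0))]),xatol=1e-5,fatol=1e-3));return r.x,r.fun
    res = _minimize_neldermead(fun, x0, args, callback, bounds=bounds,
                               **options)
    fsim[k] = func(sim[k])
              ~~~~^^^^^^^^
    fx = function(np.copy(x), *(wrapper_args + args))
  File "h.py", line 35, in <lambda>
    f=lambda p:((sil(cam,model(p),win)-mask)**2).sum()
                 ~~~^^^^^^^^^^^^^^^^^^
  File "h.py", line 26, in sil
    uv=np.array([proj(cam,p) for p in pts]);uv=((uv-[x0-.5,y0-.5])*ss-.5)
                 ~~~~^^^^^^^
  File "h.py", line 12, in proj
    c=arm.calibration(cam);K=np.array(c["K"]);T=np.array(c["T"])
ValueError: time passes only in moves, steps and waits
```

```bash
sed -i 's/^def ray/_C={n:arm.calibration(n) for n in("top","scene")}\ndef ray/; s/c=arm.calibration(cam);K/c=_C[cam];K/' h.py; python3 f.py
```

```text
top shaft [ 0.5969 -0.2493 -0.1681] 4.39
top shaft [ 0.5974 -0.2499  0.1317] 4.15
top shaft [ 0.5969 -0.2487 -0.0476] 4.21
top base (array([ 0.59621762, -0.24850095]), np.float64(12.816470588235294))
top stand (array([ 0.6168195 ,  0.01862913, -0.02898291]), np.float64(14.304006151480198))
455.0
top gear (array([0.50894642, 0.25694961]), np.float64(31.08086120722799))
top dot [0.5275 0.2377 0.061 ] r 0.0267 yaw -45.9
scene shaft [ 0.5966 -0.248   0.0891] 1.58
scene shaft [ 0.5967 -0.248   0.0864] 1.56
scene shaft [ 0.5966 -0.2481  0.3554] 3.85
scene base (array([ 0.59792974, -0.24717462]), np.float64(168.25351787773934))
scene stand (array([0.61441393, 0.01966611, 0.00251848]), np.float64(23.23447904652057))
scene gear (array([0.50929864, 0.25744255]), np.float64(118.32847366397539))
scene dot [0.5287 0.2387 0.061 ] r 0.027 yaw -43.9
```

```bash
cat >> h.py <<'E'
def go(p,yaw=None):
    s=arm.observe();M=R.from_rotvec(s["ee_rot"]).as_matrix();d=M.T@(np.array(p)-s["position"])
    th=np.degrees(np.arctan2(M[1,0],M[0,0]));tw=0 if yaw is None else -((yaw-th+180)%360-180)/90
    print("t",s["clock"],"pos",np.round(s["position"],4),"yaw",th.round(2),"shift",d.round(4),"twist",round(tw,4),"F",np.round(s["force"],1),"w",round(s["width"]*92,1),"tilt",M[:,2].round(4),"j7",s["joints"][6])
E
python3 - <<'E'
from h import *
go([.5083,.2575,.14],135)
print(atz("top",(460,174),.2))
E
```

```text
t 1.45 pos [0.1965 0.5933 0.2267] yaw 161.67 shift [-0.4016 -0.2207  0.0867] twist 0.2964 F [ 0.1 -0.7  0.2] w 92.0 tilt [ 0.  0. -1.] j7 -0.07512469625045726
[ 0.62010633 -0.43516126  0.2       ]
```

Call:
{"method": "move_arm", "body": {"motion": [{"tx":-0.0335,"ty":-0.0184,"tz":0.002},{"tx":-0.0335,"ty":-0.0184,"tz":0.002},{"tx":-0.0335,"ty":-0.0184,"tz":0.002},{"tx":-0.0335,"ty":-0.0184,"tz":0.004},{"tx":-0.0335,"ty":-0.0184,"tz":0.006},{"tx":-0.0335,"ty":-0.0184,"tz":0.01},{"tx":-0.0335,"ty":-0.0184,"tz":0.01},{"tx":-0.0335,"ty":-0.0184,"tz":0.01},{"tx":-0.0335,"ty":-0.0184,"tz":0.01},{"tx":-0.0335,"ty":-0.0184,"tz":0.01},{"tx":-0.0335,"ty":-0.0184,"tz":0.01},{"tx":-0.0335,"ty":-0.0184,"tz":0.01}]}}

```text
invalid input
```

Call:
{"method": "move_arm", "body": {"motion": [{"twist":0.074},{"twist":0.074},{"twist":0.074},{"twist":0.074},{}]}}

```text
invalid input
```

Run:
```python
from h import *
go([.5083,.2575,.073],135)
```

```text
t 1.45 pos [0.1965 0.5933 0.2267] yaw 161.67 shift [-0.4016 -0.2207  0.1537] twist 0.2964 F [ 0.1 -0.7  0.2] w 92.0 tilt [ 0.  0. -1.] j7 -0.07512469625045726
```

Call:
{"method": "move_arm", "body": {"motion": [{"tx":-0.0335,"ty":-0.0184,"tz":0.002,"twist":0},{"tx":-0.0335,"ty":-0.0184,"tz":0.002,"twist":0},{"tx":-0.0335,"ty":-0.0184,"tz":0.002,"twist":0},{"tx":-0.0335,"ty":-0.0184,"tz":0.004,"twist":0},{"tx":-0.0335,"ty":-0.0184,"tz":0.006,"twist":0},{"tx":-0.0335,"ty":-0.0184,"tz":0.01,"twist":0},{"tx":-0.0335,"ty":-0.0184,"tz":0.01,"twist":0},{"tx":-0.0335,"ty":-0.0184,"tz":0.01,"twist":0},{"tx":-0.0335,"ty":-0.0184,"tz":0.01,"twist":0},{"tx":-0.0335,"ty":-0.0184,"tz":0.01,"twist":0},{"tx":-0.0335,"ty":-0.0184,"tz":0.01,"twist":0},{"tx":-0.0335,"ty":-0.0184,"tz":0.003,"twist":0}]}}

```text
clock: 2.65
position: [0.5092, 0.2559, 0.1468]
ee_rot: [-0.5, -3.101, 0.001]
force: [-0.1, 0.7, 0.3]
width: 1.001
gripper_force: 0.0
```

Call:
{"method": "move_arm", "body": {"motion": [{"tx":0,"ty":0,"tz":0,"twist":0.074},{"tx":0,"ty":0,"tz":0,"twist":0.074},{"tx":0,"ty":0,"tz":0,"twist":0.074},{"tx":0,"ty":0,"tz":0,"twist":0.074},{"tx":0,"ty":0,"tz":0,"twist":0}]}}

```text
clock: 3.15
position: [0.5087, 0.2575, 0.1478]
ee_rot: [1.204, 2.902, 0.0]
force: [-0.4, 0.6, 0.1]
width: 1.0
gripper_force: 0.0
```

Run:
```python
from h import *
go([.5083,.2575,.073],135)
```

```text
t 3.15 pos [0.5087 0.2575 0.1478] yaw 134.93 shift [ 0.0003 -0.0003  0.0748] twist -0.0007 F [-0.4  0.6  0.1] w 92.0 tilt [ 2.e-04 -0.e+00 -1.e+00] j7 0.35072993994446844
```

Call:
{"method": "move_arm", "body": {"motion": [{"tx":0,"ty":0,"tz":0.02,"twist":0},{"tx":0,"ty":0,"tz":0.025,"twist":0},{"tx":0,"ty":0,"tz":0.018,"twist":0},{"tx":0,"ty":0,"tz":0.0105,"twist":0},{"tx":0,"ty":0,"tz":0,"twist":0}]}}

```text
clock: 3.65
position: [0.508, 0.2569, 0.0731]
ee_rot: [-1.198, -2.903, 0.003]
force: [-0.1, 0.1, 0.4]
width: 0.998
gripper_force: 0.0
```

Call:
{"method": "move_arm", "body": {"motion": [{"tx":0,"ty":0,"tz":0,"twist":0},{"tx":0,"ty":0,"tz":0,"twist":0},{"tx":0,"ty":0,"tz":0,"twist":0},{"tx":0,"ty":0,"tz":0,"twist":0},{"tx":0,"ty":0,"tz":0,"twist":0},{"tx":0,"ty":0,"tz":0,"twist":0},{"tx":0,"ty":0,"tz":0,"twist":0},{"tx":0,"ty":0,"tz":0,"twist":0}], "gripper": 1, "squeeze": 35}}

```text
clock: 4.45
position: [0.509, 0.2576, 0.0743]
ee_rot: [1.201, 2.903, 0.001]
force: [0.3, 0.7, -0.6]
width: 0.364
gripper_force: 35.0
```

Run:
```python
from h import *
go([.597,-.2485,.19],95)
```

```text
t 4.45 pos [0.509  0.2576 0.0743] yaw 135.04 shift [-0.4199 -0.2958 -0.1158] twist 0.4449 F [ 0.3  0.7 -0.6] w 33.5 tilt [ 6.e-04  4.e-04 -1.e+00] j7 0.38061052423142794
```

Call:
{"method": "move_arm", "body": {"motion": [{"tx":0,"ty":0,"tz":-0.02,"twist":0},{"tx":0,"ty":0,"tz":-0.04,"twist":0},{"tx":0,"ty":0,"tz":-0.045,"twist":0},{"tx":0,"ty":0,"tz":-0.045,"twist":0},{"tx":0,"ty":0,"tz":-0.036,"twist":0},{"tx":-0.02,"ty":-0.014,"tz":0,"twist":0},{"tx":-0.033,"ty":-0.0232,"tz":0,"twist":0},{"tx":-0.033,"ty":-0.0232,"tz":0,"twist":0},{"tx":-0.033,"ty":-0.0232,"tz":0,"twist":0},{"tx":-0.033,"ty":-0.0232,"tz":0,"twist":0},{"tx":-0.033,"ty":-0.0232,"tz":0,"twist":0},{"tx":-0.033,"ty":-0.0232,"tz":0,"twist":0}]}}

```text
clock: 5.65
position: [0.554, -0.0068, 0.2596]
ee_rot: [-1.201, -2.902, 0.001]
force: [0.3, -0.3, -3.8]
width: 0.363
gripper_force: 35.0
```

Call:
{"method": "move_arm", "body": {"motion": [{"tx":-0.033,"ty":-0.0232,"tz":0,"twist":0},{"tx":-0.033,"ty":-0.0232,"tz":0,"twist":0},{"tx":-0.033,"ty":-0.0232,"tz":0,"twist":0},{"tx":-0.033,"ty":-0.0232,"tz":0,"twist":0},{"tx":-0.033,"ty":-0.0232,"tz":0,"twist":0},{"tx":-0.037,"ty":-0.0266,"tz":0,"twist":0},{"tx":0,"ty":0,"tz":0,"twist":0.089},{"tx":0,"ty":0,"tz":0,"twist":0.089},{"tx":0,"ty":0,"tz":0,"twist":0.089},{"tx":0,"ty":0,"tz":0,"twist":0.089},{"tx":0,"ty":0,"tz":0,"twist":0.089},{"tx":0,"ty":0,"tz":0,"twist":0}]}}

```text
clock: 6.85
position: [0.5963, -0.2482, 0.2592]
ee_rot: [-2.124, -2.312, 0.002]
force: [0.3, -0.1, -3.9]
width: 0.365
gripper_force: 35.0
```

Run:
```python
from h import *
go([.597,-.2485,.16],95)
T=arm.get_image("top");S=arm.get_image("scene")
def c(im,x,y): return cv2.resize(im[y-40:y+40,x-40:x+40,::-1],(400,400),interpolation=cv2.INTER_CUBIC)
a=proj("top",[.597,-.2485,.2]).astype(int);b=proj("scene",[.597,-.2485,.2]).astype(int);print(a,b)
cv2.imwrite("pics/held.png",np.hstack([c(T,*a),c(S,*b)]))
```

```text
t 6.85 pos [ 0.5963 -0.2482  0.2592] yaw 94.86 shift [-0.0004  0.0009  0.0991] twist -0.0015 F [ 0.3 -0.1 -3.9] w 33.6 tilt [-2.1e-03  6.0e-04 -1.0e+00] j7 0.6647140614032817
[398 183] [238 185]
```

View pics/held.png

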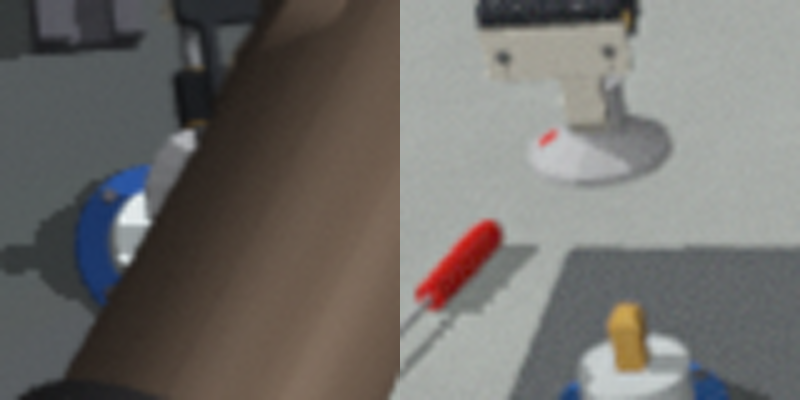

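The gear is held level above the arbor, with its dot to the image left (−y). Lowering it to just above the shaft.

Call:
{"method": "move_arm", "body": {"motion": [{"tx":-0.0004,"ty":0.0009,"tz":0.03,"twist":0},{"tx":0,"ty":0,"tz":0.035,"twist":0},{"tx":0,"ty":0,"tz":0.025,"twist":0},{"tx":0,"ty":0,"tz":0.01,"twist":0},{"tx":0,"ty":0,"tz":0,"twist":0},{"tx":0,"ty":0,"tz":0.003,"twist":0},{"tx":0,"ty":0,"tz":0.003,"twist":0},{"tx":0,"ty":0,"tz":0.003,"twist":0},{"tx":0,"ty":0,"tz":0,"twist":0}]}}

```text
clock: 7.85
position: [0.5978, -0.249, 0.1514]
ee_rot: [2.122, 2.316, 0.0]
force: [-0.4, 0.6, -3.1]
width: 0.365
gripper_force: 35.0
```

Run:
```python
from h import *
go([.597,-.2485,.1143],95)
```

```text
t 7.85 pos [ 0.5978 -0.249   0.1514] yaw 95.0 shift [ 0.0006 -0.0008  0.0371] twist 0.0 F [-0.4  0.6 -3.1] w 33.6 tilt [ 3.e-04  1.e-04 -1.e+00] j7 0.7210855830394575
```

Call:
{"method": "move_arm", "body": {"motion": [{"tx":0,"ty":0,"tz":0.003,"twist":0},{"tx":0,"ty":0,"tz":0.003,"twist":0},{"tx":0,"ty":0,"tz":0,"twist":0}]}}

```text
clock: 8.15
position: [0.5984, -0.2485, 0.1451]
ee_rot: [2.122, 2.316, 0.002]
force: [3.2, 1.2, -5.9]
width: 0.365
gripper_force: 35.0
```

Call:
{"method": "move_arm", "body": {"motion": [{"tx":0,"ty":0,"tz":0.002,"twist":0},{"tx":0,"ty":0,"tz":0.002,"twist":0},{"tx":0,"ty":0,"tz":0,"twist":0}]}}

```text
clock: 8.45
position: [0.5984, -0.2486, 0.1411]
ee_rot: [2.122, 2.316, 0.002]
force: [4.2, 2.7, -4.0]
width: 0.361
gripper_force: 35.0
```

Call:
{"method": "move_arm", "body": {"motion": [{"tx":0.0003,"ty":0.0004,"tz":0.003,"twist":0},{"tx":0,"ty":0,"tz":0.004,"twist":0},{"tx":0,"ty":0,"tz":0.004,"twist":0},{"tx":0,"ty":0,"tz":0.004,"twist":0},{"tx":0,"ty":0,"tz":0,"twist":0}]}}

```text
clock: 8.95
position: [0.5985, -0.2484, 0.1255]
ee_rot: [2.122, 2.316, 0.001]
force: [6.0, 2.5, -7.2]
width: 0.365
gripper_force: 35.0
```

Call:
{"method": "move_arm", "body": {"motion": [{"tx":0,"ty":0.0004,"tz":0.003,"twist":0},{"tx":0,"ty":0,"tz":0.003,"twist":0},{"tx":0,"ty":0,"tz":0.003,"twist":0},{"tx":0,"ty":0,"tz":0.002,"twist":0},{"tx":0,"ty":0,"tz":0,"twist":0}]}}

```text
clock: 9.45
position: [0.5986, -0.2484, 0.1146]
ee_rot: [-2.122, -2.316, -0.0]
force: [4.5, 3.4, -5.0]
width: 0.366
gripper_force: 35.0
```

Call:
{"method": "move_arm", "body": {"motion": [{"tx":0,"ty":0,"tz":0.001,"twist":0},{"tx":0,"ty":0,"tz":0.0005,"twist":0},{"tx":0,"ty":0,"tz":0,"twist":0}]}}

```text
clock: 9.75
position: [0.5987, -0.2483, 0.1143]
ee_rot: [-2.122, -2.316, -0.001]
force: [0.7, 6.1, 8.0]
width: 0.361
gripper_force: 35.0
```

Call:
{"method": "move_arm", "body": {"motion": [{"tx":0,"ty":0,"tz":0,"twist":0},{"tx":0,"ty":0,"tz":0,"twist":0},{"tx":0,"ty":0,"tz":0,"twist":0},{"tx":0,"ty":0,"tz":0,"twist":0},{"tx":0,"ty":0,"tz":0,"twist":0},{"tx":0,"ty":0,"tz":-0.02,"twist":0},{"tx":0,"ty":0,"tz":-0.045,"twist":0},{"tx":0,"ty":0,"tz":-0.045,"twist":0},{"tx":0,"ty":0,"tz":-0.03,"twist":0},{"tx":0,"ty":0,"tz":0,"twist":0}], "gripper": -1}}

```text
clock: 10.75
position: [0.6003, -0.2504, 0.2587]
ee_rot: [2.118, 2.31, 0.005]
force: [0.3, -0.0, 1.0]
width: 1.0
gripper_force: 0.0
```

Run:
```python
from h import *
go([.6156,.0190,.24],95)
```

```text
t 10.75 pos [ 0.6003 -0.2504  0.2587] yaw 94.96 shift [0.2671 0.0384 0.0181] twist -0.0004 F [ 0.3 -0.   1. ] w 92.0 tilt [ 0.0073 -0.0027 -1.    ] j7 0.6692119941164238
```

Call:
{"method": "move_arm", "body": {"motion": [{"tx":0.03,"ty":0.0043,"tz":0,"twist":0},{"tx":0.04,"ty":0.0058,"tz":0,"twist":0},{"tx":0.04,"ty":0.0058,"tz":0,"twist":0},{"tx":0.04,"ty":0.0058,"tz":0,"twist":0},{"tx":0.04,"ty":0.0058,"tz":0,"twist":0},{"tx":0.04,"ty":0.0058,"tz":0,"twist":0},{"tx":0.037,"ty":0.0051,"tz":0,"twist":0},{"tx":0,"ty":0,"tz":0,"twist":0},{"tx":0,"ty":0,"tz":0,"twist":0}]}}

```text
clock: 11.65
position: [0.6132, 0.0216, 0.2528]
ee_rot: [-2.12, -2.318, 0.002]
force: [-0.5, 0.3, -0.1]
width: 1.002
gripper_force: 0.0
```

Run:
```python
from h import *
go([.6156,.0190,.121],95)
T=arm.get_image("top");S=arm.get_image("scene")
def c(im,x,y): return cv2.resize(im[y-40:y+40,x-40:x+40,::-1],(400,400),interpolation=cv2.INTER_CUBIC)
cv2.imwrite("pics/seat.png",np.hstack([c(T,391,188),c(S,246,212)]))
```

```text
t 11.65 pos [0.6132 0.0216 0.2528] yaw 95.12 shift [-0.0028  0.0023  0.1318] twist 0.0013 F [-0.5  0.3 -0.1] w 92.2 tilt [-1.3e-03 -4.0e-04 -1.0e+00] j7 0.2139264348162171
```

View pics/seat.png

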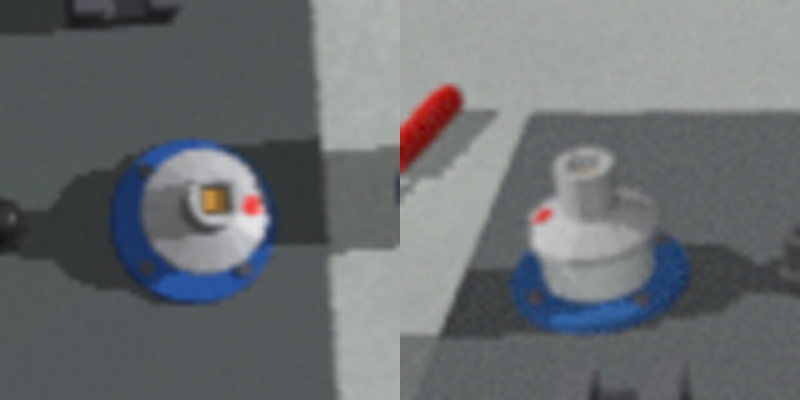

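The gear sits flat on the seat with the shaft showing in its bore, and its dot faces −y (top image right, px ≈ (402,189)). Next, grip the probe.

Call:
{"method": "move_arm", "body": {"motion": [{"tx":-0.0028,"ty":0.0023,"tz":0.03,"twist":0},{"tx":0,"ty":0,"tz":0.04,"twist":0},{"tx":0,"ty":0,"tz":0.04,"twist":0},{"tx":0,"ty":0,"tz":0.021,"twist":0},{"tx":0,"ty":0,"tz":0,"twist":0},{"tx":0,"ty":0,"tz":0,"twist":0}]}}

```text
clock: 12.35
position: [0.6163, 0.0165, 0.1233]
ee_rot: [2.125, 2.313, -0.001]
force: [0.4, -0.6, 0.3]
width: 0.998
gripper_force: 0.0
```

Call:
{"method": "move_arm", "body": {"motion": [{"tx":0,"ty":0,"tz":0,"twist":0},{"tx":0,"ty":0,"tz":0,"twist":0},{"tx":0,"ty":0,"tz":0,"twist":0},{"tx":0,"ty":0,"tz":0,"twist":0},{"tx":0,"ty":0,"tz":0,"twist":0},{"tx":0,"ty":0,"tz":0,"twist":0},{"tx":0,"ty":0,"tz":0,"twist":0},{"tx":0,"ty":0,"tz":0,"twist":0}], "gripper": 1, "squeeze": 10}}

```text
clock: 13.15
position: [0.6161, 0.018, 0.1227]
ee_rot: [-2.123, -2.316, 0.0]
force: [0.0, 0.7, -0.4]
width: 0.35
gripper_force: 0.0
```

Run:
```python
from h import *
go([.6156,.0190,.121],95)
```

```text
t 13.15 pos [0.6161 0.018  0.1227] yaw 94.98 shift [ 0.001  -0.0004  0.0017] twist -0.0002 F [ 0.   0.7 -0.4] w 32.2 tilt [-1.e-04  0.e+00 -1.e+00] j7 0.29358923070132464
```

Call:
{"method": "move_arm", "body": {"motion": [{"tx":0,"ty":0,"tz":0,"twist":0},{"tx":0,"ty":0,"tz":0,"twist":0},{"tx":0,"ty":0,"tz":0,"twist":0},{"tx":0,"ty":0,"tz":0,"twist":0},{"tx":0,"ty":0,"tz":-0.009,"twist":0},{"tx":0,"ty":0,"tz":-0.009,"twist":0},{"tx":0,"ty":0,"tz":0,"twist":0}]}}

```text
clock: 13.85
position: [0.617, 0.0179, 0.1425]
ee_rot: [2.122, 2.315, 0.003]
force: [-0.3, -0.2, -1.0]
width: 0.258
gripper_force: 10.0
```

Call:
{"method": "move_arm", "body": {"motion": [{"tx":0,"ty":0,"tz":0,"twist":0},{"tx":0,"ty":0,"tz":0,"twist":0},{"tx":-0.004,"ty":0,"tz":0,"twist":0},{"tx":-0.004,"ty":0,"tz":0,"twist":0},{"tx":0,"ty":0,"tz":0,"twist":0}], "squeeze": 5}}

```text
clock: 14.35
position: [0.6168, 0.0091, 0.1407]
ee_rot: [2.124, 2.315, -0.0]
force: [0.2, -0.0, -0.6]
width: 0.261
gripper_force: 5.0
```

```bash
cat > tilt.py <<'E'
from h import *
import sys
go([.6156,.0190,.121],95)
s=arm.observe();M=R.from_rotvec(s["ee_rot"]).as_matrix();g=np.array(s["position"])-.019*M[:,2]
S=arm.get_image("scene");a=proj("scene",g).astype(int);print("grasp px",a)
cv2.imwrite("pics/"+sys.argv[1],cv2.resize(S[a[1]-40:a[1]+40,a[0]-40:a[0]+40,::-1],(560,560),interpolation=cv2.INTER_CUBIC))
E
python3 tilt.py t1.png
```

```text
t 14.35 pos [0.6168 0.0091 0.1407] yaw 94.92 shift [ 0.01   -0.0003  0.0197] twist -0.0009 F [ 0.2 -0.  -0.6] w 24.0 tilt [-0.e+00 -3.e-04 -1.e+00] j7 0.2955847307679813
grasp px [327 200]
```

View pics/t1.png

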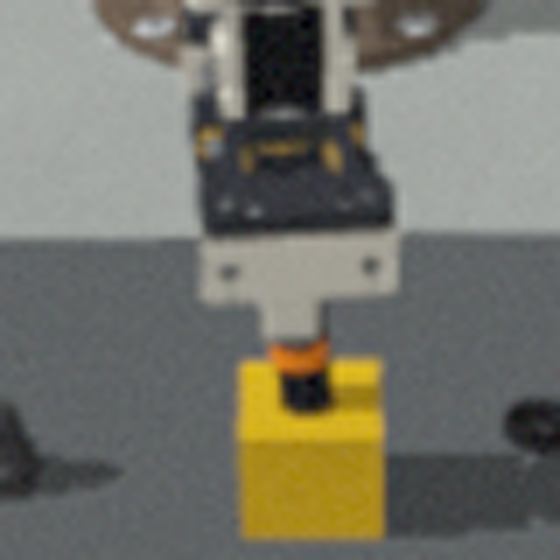

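The picture shows the probe's lower end in the stand hole (px ≈ (331,215)), starting to tilt, with negligible force. Continuing the pivot.

Call:
{"method": "move_arm", "body": {"motion": [{"tx":-0.004,"ty":0,"tz":0,"twist":0},{"tx":-0.004,"ty":0,"tz":0,"twist":0},{"tx":-0.004,"ty":0,"tz":0,"twist":0},{"tx":-0.004,"ty":0,"tz":0,"twist":0},{"tx":-0.0025,"ty":0,"tz":0,"twist":0},{"tx":0,"ty":0,"tz":0,"twist":0},{"tx":0,"ty":0,"tz":0,"twist":0}]}}

```text
clock: 15.1
position: [0.6184, -0.0088, 0.1407]
ee_rot: [2.123, 2.315, -0.0]
force: [-0.0, -0.4, -1.3]
width: 0.261
gripper_force: 5.0
```

Call:
{"method": "move_arm", "body": {"motion": [{"tx":0,"ty":0,"tz":0,"twist":0},{"tx":0,"ty":0,"tz":0,"twist":0},{"tx":0,"ty":0,"tz":-0.02,"twist":0},{"tx":0,"ty":0,"tz":-0.04,"twist":0},{"tx":0,"ty":0,"tz":-0.04,"twist":0},{"tx":0,"ty":0,"tz":-0.02,"twist":0},{"tx":0,"ty":0,"tz":0,"twist":0},{"tx":0,"ty":0,"tz":0,"twist":0}], "squeeze": 40}}

```text
clock: 15.9
position: [0.6183, -0.0083, 0.2606]
ee_rot: [2.123, 2.316, 0.001]
force: [0.1, -0.0, -1.5]
width: 0.254
gripper_force: 40.0
```

```bash
python3 tilt.py t2.png
```

```text
t 15.9 pos [ 0.6183 -0.0083  0.2606] yaw 94.99 shift [ 0.0274 -0.0003  0.1396] twist -0.0001 F [ 0.1 -0.  -1.5] w 23.4 tilt [ 2.e-04  3.e-04 -1.e+00] j7 0.26106560632736886
grasp px [319 163]
```

View pics/t2.png

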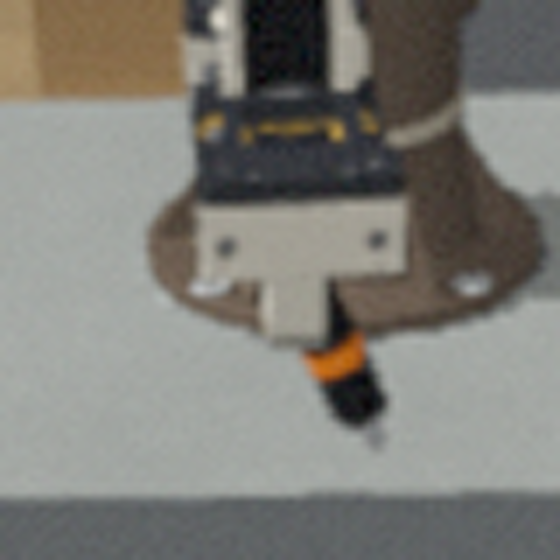

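```bash
cat > ax.py <<'E'
from h import *
s=arm.observe();M=R.from_rotvec(s["ee_rot"]).as_matrix();g=np.array(s["position"])-.019*M[:,2]
im=arm.get_image("scene").astype(float);a=proj("scene",g).astype(int)
w=(a[0]-6,a[1]+8,a[0]+22,a[1]+25);c=im[w[1]:w[3],w[0]:w[2]];bg=np.median(im[a[1]+14:a[1]+26,a[0]-30:a[0]-10].reshape(-1,3),0)
m=np.clip(np.abs(c-bg).max(2)/70,0,1);m[m<.25]=0
X=M[:,0];Z=M[:,2]
def model(p,tip=False):
    t,l,off=p;d=-np.array(X)*0+np.sin(t)*X+np.cos(t)*Z; n=np.cos(t)*X-np.sin(t)*Z;q=M[:,1];o=g+off*X
    ph=np.arange(32)*2*np.pi/32;ci=lambda r,s:o+s*d+r*(np.cos(ph)[:,None]*n+np.sin(ph)[:,None]*q)
    return [np.vstack([ci(.012,-.01),ci(.012,l)]),np.vstack([ci(.004,l),ci(.004,l+.015),ci(.002,l+.018)])]
win=(w[0],w[1]+3,w[2],w[3]);mm=m[3:]
def f(p):
    A,B=model(p);return ((np.maximum(sil("scene",A,win),.8*sil("scene",B,win))-mm)[1:]**2).sum()
for off in(0,.3):
    r=minimize(f,[.42,.06,0],method="Nelder-Mead",options=dict(initial_simplex=[[.42,.06,0],[.5,.06,0],[.42,.064,0],[.42,.06,.003]],xatol=1e-5))
t,l,o=r.x;print("tilt",np.degrees(t),"len",l,"off",o,"err",r.fun)
tip=g+o*X+(l+.018)*(np.sin(t)*X+np.cos(t)*Z);print("tip",tip.round(4),proj("scene",tip).round(1),"rel tool",(M.T@(tip-s["position"])).round(4))
print(mm.round(1).tolist()) if 0 else None
E
python3 ax.py
```

```text
tilt 21.082067592570027 len 0.0613688502928964 off 0.005639821547010397 err 0.8806415115065634
tip [0.6148 0.0259 0.2047] [332.6 186.5] rel tool [ 0.0342 -0.      0.0551]
```

```bash
cat >> ax.py <<'E'
for o in(-.002,0,.001,.002,.004,.006,.008):
    r=minimize(lambda p:f([p[0],p[1],o]),[.42,.06],method="Nelder-Mead",options=dict(initial_simplex=[[.42,.06],[.5,.06],[.42,.064]],xatol=1e-5))
    t,l=r.x;print(o,np.degrees(t).round(2),l.round(4),r.fun.round(3))
E
sed -i 's/A,B=model/A,B=model/' ax.py; python3 ax.py
```

```text
tilt 22.44595935605056 len 0.061485912949869374 off 0.004145352963461229 err 0.9540402984723304
tip [0.6145 0.0262 0.2049] [332.7 186.4] rel tool [ 0.0345 -0.      0.0545]
-0.002 28.11 0.0646 3.681
0 26.48 0.0634 2.305
0.001 25.5 0.0632 1.768
0.002 24.64 0.0627 1.347
0.004 22.65 0.0617 0.995
0.006 20.58 0.0608 1.177
0.008 18.75 0.0599 1.916
```

```bash
sed -i 's/^s=arm.observe.*/ims=[];ps=[];Ms=[]\nfor _ in range(8):\n    ims.append(arm.get_image("scene").astype(float));s=arm.observe();ps.append(s["position"]);Ms.append(s["ee_rot"])\nprint(np.std(ps,0));P=np.mean(ps,0);s["position"]=P;M=R.from_rotvec(Ms).mean().as_matrix();g=P-.019*M[:,2];print("P",P.round(4))/; s/^im=arm.*a=proj/im=np.mean(ims,0);a=proj/' ax.py; sed -i 's/for _ in range(8)/for _ in range(8)/;s/R.from_rotvec(Ms)/R.from_rotvec(np.array(Ms))/' ax.py; python3 ax.py
```

```text
[2.10466865e-04 6.20705721e-05 3.98244440e-04]
P [ 0.6181 -0.0084  0.26  ]
tilt 21.96526478183795 len 0.06151874211732287 off 0.004721162836475508 err 0.9394486627003744
tip [0.615  0.0259 0.2053] [332.7 186.4] rel tool [ 0.0345 -0.      0.0547]
-0.002 28.26 0.0647 3.947
0 26.43 0.0639 2.457
0.001 25.51 0.0633 1.893
0.002 24.66 0.0631 1.468
0.004 22.78 0.0619 0.966
0.006 20.68 0.0612 1.094
0.008 18.75 0.0603 1.767
```

Call:
{"method": "move_arm", "body": {"motion": [{"tx":0,"ty":0,"tz":0,"twist":0.09},{"tx":0,"ty":0,"tz":0,"twist":0.09},{"tx":0,"ty":0,"tz":0,"twist":0.09},{"tx":0,"ty":0,"tz":0,"twist":0.09},{"tx":0,"ty":0,"tz":0,"twist":0.09},{"tx":0,"ty":0,"tz":0,"twist":0.05},{"tx":0,"ty":0,"tz":0,"twist":0}]}}

```text
clock: 17.15
position: [0.6184, -0.0082, 0.2606]
ee_rot: [2.848, 1.326, -0.0]
force: [0.1, 0.1, -1.2]
width: 0.258
gripper_force: 40.0
```

```bash
python3 tilt.py t3.png
```

```text
t 17.15 pos [ 0.6184 -0.0082  0.2606] yaw 49.93 shift [ 0.0191 -0.0197  0.1396] twist -0.5008 F [ 0.1  0.1 -1.2] w 23.7 tilt [-1.e-04 -2.e-04 -1.e+00] j7 -0.42892770977446343
grasp px [319 163]
```

View pics/t3.png

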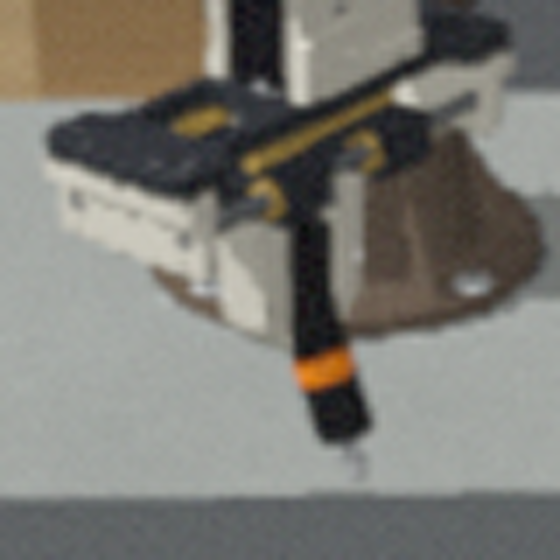

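The picture shows the whole body axis from crop (310,230) to (345,438). I'll fit it using the left edge plus the lower part.

```bash
cat > ax2.py <<'E'
exec(open("ax.py").read().split("w=(a[0]")[0])
from scipy.optimize import least_squares
X,Y,Z=M.T
B=im[...,2]
def cross(row,c0,sgn,bgoff=4):
    # from dark centre c0 step outward until half level
    v=B[row];dark=v[c0-1:c0+2].min();out=v[c0+sgn*3:c0+sgn*8:sgn].max();h=(dark+out)/2
    c=c0
    while v[c+sgn]<h:c+=sgn
    return c+sgn*(h-v[c])/(v[c+sgn]-v[c])
obs=[]
for row in range(a[1]-2,a[1]+20):
    fr=(row-(a[1]-7))/(22-(-7.));c0=int(round(a[0]-40+(311+fr*34)/7))
    obs.append((row,cross(row,c0,-1),cross(row,c0,1)))
obs=np.array(obs)
def edges(p,rows):
    t,off=p;d=np.sin(t)*X+np.cos(t)*Z;n=np.cos(t)*X-np.sin(t)*Z;o=g+off*X
    cam=np.array(_C["scene"]["T"])[:3,3];v=cam-o;v-=d*(v@d);v/=np.linalg.norm(v);q=np.cross(d,v)
    D=np.linalg.norm(cam-o);sn=.012/D;cs=(1-sn**2)**.5;L=[]
    for sg in(-1,1):
        pts=np.array([proj("scene",o+s*d+.012*(sn*v+sg*cs*q)) for s in np.linspace(-.04,.07,23)])
        L.append(np.interp(rows,pts[:,1],pts[:,0]))
    L=np.sort(np.array(L),0);return L
def res(p,lo):
    L=edges(p,obs[:,0]);k=obs[:,0]>a[1]+10
    return np.r_[(L[0]-obs[:,1])[lo],(L[1]-obs[:,2])[k]]
allr=np.ones(len(obs),bool)
for nm,lo in(("all",allr),("upper",obs[:,0]<a[1]+12)):
    r=least_squares(res,[.4,.002],args=(lo,),loss="soft_l1",f_scale=.2,x_scale=[.1,.01]);print(nm,"tilt",np.degrees(r.x[0]).round(2),"off",r.x[1].round(4),"cost",r.cost.round(3))
print(np.c_[obs,edges(r.x,obs[:,0]).T].round(1).tolist())
d=np.sin(r.x[0])*X+np.cos(r.x[0])*Z;tip=g+r.x[1]*X+.0797*d;print("tip",tip.round(4),proj("scene",tip).round(1))
E
sed -i 's/^exec/from h import _C\nexec/' ax2.py; python3 ax2.py
```

```text
[1.29646391e-05 6.52615144e-05 2.87096823e-05]
P [ 0.6184 -0.0084  0.2608]
all tilt 6.29 off 0.0167 cost 1.561
upper tilt 4.25 off 0.0168 cost 0.935
[[161.0, 319.9, 325.7, 319.7, 328.5], [162.0, 319.9, 325.7, 319.8, 328.6], [163.0, 320.0, 325.7, 319.9, 328.7], [164.0, 320.1, 325.7, 320.0, 328.8], [165.0, 320.2, 325.8, 320.1, 328.9], [166.0, 320.3, 326.3, 320.1, 328.9], [167.0, 320.3, 326.5, 320.2, 329.0], [168.0, 320.3, 326.7, 320.3, 329.1], [169.0, 320.3, 327.4, 320.4, 329.2], [170.0, 320.3, 327.8, 320.5, 329.3], [171.0, 320.4, 328.5, 320.6, 329.3], [172.0, 320.4, 328.5, 320.7, 329.4], [173.0, 320.4, 328.5, 320.8, 329.5], [174.0, 320.5, 328.8, 320.9, 329.6], [175.0, 320.8, 329.1, 321.0, 329.7], [176.0, 321.2, 329.4, 321.1, 329.7], [177.0, 321.4, 329.7, 321.2, 329.8], [178.0, 321.6, 330.1, 321.2, 329.9], [179.0, 322.1, 330.4, 321.3, 330.0], [180.0, 322.4, 330.7, 321.4, 330.1], [181.0, 322.7, 330.9, 321.5, 330.1], [182.0, 323.1, 331.4, 321.6, 330.2]]
tip [0.633  0.009  0.2003] [326.7 191.1]
```

```bash
sed -i 's/^for nm,lo in.*/for nm,lo in (("low",obs[:,0]>a[1]+10),):/' ax2.py; python3 ax2.py | grep -v '\[\['; python3 - <<'E'
E
```

```text
[1.24904719e-05 3.21100170e-05 3.04364459e-05]
P [ 0.6184 -0.0084  0.2607]
low tilt 15.61 off 0.0103 cost 0.67
tip [0.6388 0.0159 0.203 ] [329.1 191.3]
```

```bash
cat >> ax2.py <<'E'
k=obs[:,0]>a[1]+10;mo=obs[k,1:].mean(1);print("obs mid slope",np.polyfit(obs[k,0],mo,1)[0].round(3),"mean",mo.mean().round(2))
for t in(16,19,22,25,28):
    for o in(0,.003):
        m=edges([np.radians(t),o],obs[k,0]).mean(0);print(t,o,np.polyfit(obs[k,0],m,1)[0].round(3),m.mean().round(2))
E
python3 ax2.py | tail -11
```

```text
obs mid slope 0.315 mean 325.89
16 0 0.248 323.46
16 0.003 0.247 324.19
19 0 0.287 324.02
19 0.003 0.287 324.74
22 0 0.327 324.59
22 0.003 0.326 325.3
25 0 0.366 325.16
25 0.003 0.366 325.86
28 0 0.407 325.75
28 0.003 0.406 326.43
```

Call:
{"method": "move_arm", "body": {"motion": [{"tx":0,"ty":0,"tz":0,"twist":-0.09},{"tx":0,"ty":0,"tz":0,"twist":-0.09},{"tx":0,"ty":0,"tz":0,"twist":-0.09},{"tx":0,"ty":0,"tz":0,"twist":-0.09},{"tx":0,"ty":0,"tz":0,"twist":-0.09},{"tx":0,"ty":0,"tz":0,"twist":-0.05},{"tx":0.0008,"ty":0,"tz":0.03,"twist":0},{"tx":0,"ty":0,"tz":0.04,"twist":0},{"tx":0,"ty":0,"tz":0.03,"twist":0},{"tx":0,"ty":0,"tz":0.012,"twist":0},{"tx":0,"ty":0,"tz":0.008,"twist":0},{"tx":0,"ty":0,"tz":0,"twist":0}]}}

```text
clock: 19.6
position: [0.6185, -0.0077, 0.1408]
ee_rot: [2.123, 2.316, -0.0]
force: [-0.2, -0.2, -1.9]
width: 0.255
gripper_force: 40.0
```

Call:
{"method": "move_arm", "body": {"motion": [{"tx":0,"ty":0,"tz":0,"twist":0},{"tx":0,"ty":0,"tz":0,"twist":0},{"tx":-0.0022,"ty":0,"tz":0,"twist":0},{"tx":-0.002,"ty":0,"tz":0,"twist":0},{"tx":0,"ty":0,"tz":0,"twist":0},{"tx":0,"ty":0,"tz":0,"twist":0}], "squeeze": 5}}

```text
clock: 20.2
position: [0.6188, -0.0119, 0.1409]
ee_rot: [2.123, 2.316, 0.0]
force: [0.6, 0.7, -0.2]
width: 0.256
gripper_force: 5.0
```

Call:
{"method": "move_arm", "body": {"motion": [{"tx":0,"ty":0,"tz":0,"twist":0},{"tx":0,"ty":0,"tz":0,"twist":0},{"tx":0,"ty":0,"tz":-0.02,"twist":0},{"tx":0,"ty":0,"tz":-0.04,"twist":0},{"tx":0,"ty":0,"tz":-0.04,"twist":0},{"tx":0,"ty":0,"tz":-0.02,"twist":0},{"tx":0,"ty":0,"tz":0,"twist":0},{"tx":0,"ty":0,"tz":0,"twist":0}], "squeeze": 40}}

```text
clock: 21.0
position: [0.6185, -0.0118, 0.2604]
ee_rot: [-2.123, -2.316, -0.0]
force: [0.0, 0.4, -1.9]
width: 0.254
gripper_force: 40.0
```

```bash
python3 ax.py
python3 - <<'E'
from h import *
go([.6,-.31,.26],95)
E
```

```text
[2.17639387e-04 5.87359927e-05 3.18955412e-04]
P [ 0.6181 -0.0117  0.2596]
tilt 23.474694144288943 len 0.061469065997382485 off 0.00552827984898935 err 0.933559755029463
tip [0.6148 0.0253 0.2057] [332.4 186.2] rel tool [ 0.0372 -0.      0.0539]
-0.002 30.33 0.0649 5.019
0 28.57 0.0643 3.398
0.001 27.66 0.0633 2.653
0.002 26.71 0.0631 2.037
0.004 24.92 0.0622 1.291
0.006 22.99 0.0612 0.97
0.008 21.1 0.0606 1.421
t 21.4 pos [ 0.6185 -0.0118  0.2602] yaw 94.98 shift [-2.955e-01 -4.430e-02  2.000e-04] twist -0.0002 F [-0.9 -1.5 -0.8] w 23.3 tilt [-9.e-04 -2.e-04 -1.e+00] j7 0.26589268597160703
```

Run:
```python
from h import *
for cam in("top","scene"):
    im=np.mean([arm.get_image(cam).astype(float) for _ in range(4)],0);u0=proj(cam,[.6,-.277,.101]);x,y=u0.astype(int)
    w=(x-9,y-9,x+10,y+10);c=im[w[1]:w[3],w[0]:w[2]];r=c[...,0]-c[...,1:].max(2);r=np.where(r>25,r,0)
    yy,xx=np.mgrid[w[1]:w[3],w[0]:w[2]];u=np.array([(r*xx).sum(),(r*yy).sum()])/r.sum();print(cam,u0.round(1),u.round(2),r.max(),(r>0).sum(),atz(cam,u,.101).round(4))
```

```text
top [400.5 188. ] [398.84 188.34] 168.0 35 [ 0.5991 -0.2715  0.101 ]
scene [233.8 214.9] [233.95 214.68] 132.5 13 [ 0.5989 -0.2767  0.101 ]
```

Call:
{"method": "move_arm", "body": {"motion": [{"tx":-0.026,"ty":-0.0037,"tz":0,"twist":0},{"tx":-0.04,"ty":-0.0056,"tz":0,"twist":0},{"tx":-0.04,"ty":-0.0056,"tz":0,"twist":0},{"tx":-0.04,"ty":-0.0056,"tz":0,"twist":0},{"tx":-0.04,"ty":-0.0056,"tz":0,"twist":0},{"tx":-0.04,"ty":-0.0056,"tz":0,"twist":0},{"tx":-0.04,"ty":-0.0056,"tz":0,"twist":0},{"tx":-0.04,"ty":-0.0054,"tz":0,"twist":0},{"tx":0,"ty":0,"tz":0.03,"twist":0},{"tx":0,"ty":0,"tz":0.035,"twist":0},{"tx":0,"ty":0,"tz":0.02,"twist":0},{"tx":0,"ty":0,"tz":0,"twist":0}]}}

```text
clock: 23.0
position: [0.6012, -0.3191, 0.1724]
ee_rot: [-2.119, -2.312, 0.002]
force: [0.4, 0.7, 0.5]
width: 0.256
gripper_force: 40.0
```

Run:
```python
from h import *
go([.6026,-.3204,.1685],95)
S=np.mean([arm.get_image("scene").astype(float) for _ in range(4)],0);T=arm.get_image("top")
a=(234,205);b=(399,186)
c=lambda im,x,y,h:cv2.resize(im[y-h:y+h,x-h:x+h,::-1],(400,400),interpolation=cv2.INTER_CUBIC)
cv2.imwrite("pics/app.png",np.hstack([c(S,*a,25),c(T.astype(float),*b,40)]))
```

```text
t 23.0 pos [ 0.6012 -0.3191  0.1724] yaw 94.98 shift [-0.0015  0.0013  0.0039] twist -0.0002 F [0.4 0.7 0.5] w 23.6 tilt [-0.005   0.0026 -1.    ] j7 0.8070143767710253[ WARN:0@9.556] global loadsave.cpp:1063 imwrite_ Unsupported depth image for selected encoder is fallbacked to CV_8U.
```

View pics/app.png

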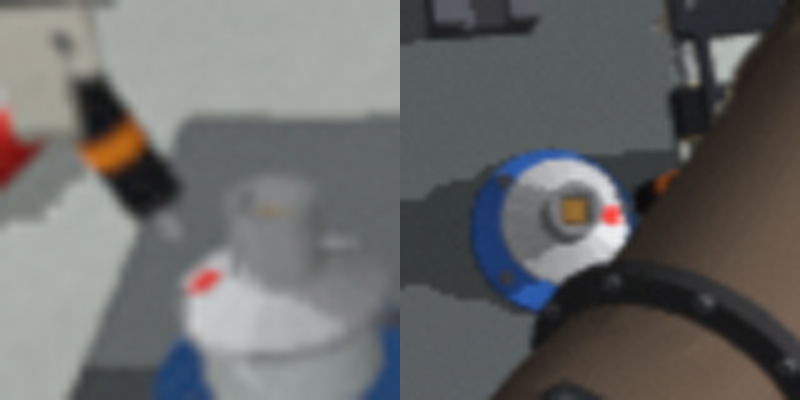

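Run:
```python
from h import *
S=[];T=[];P=[]
for _ in range(4):
    S.append(arm.get_image("scene").astype(float));T.append(arm.get_image("top").astype(float));s=arm.observe();P.append(s["position"])
S=np.mean(S,0);T=np.mean(T,0);P=np.mean(P,0);M=R.from_rotvec(s["ee_rot"]).as_matrix();print("P",P.round(4),"tilt",M[:,2].round(4))
tip=P+M@[.0372,0,.0539];print("tip",tip.round(4),"scene px",proj("scene",tip).round(1),"top px",proj("top",tip).round(1))
print("seen tip px",[234-25+178/8-.5,205-25+232/8-.5],"dot",[234-25+204/8-.5,205-25+281/8-.5],"dot pred",proj("scene",[.599,-.277,.101]).round(1))
t=np.radians(24);d=M@[np.sin(t),0,np.cos(t)]
for b in(.01,.012,.015): q=tip-d*(.018+b);print("band",b,proj("top",q).round(1),proj("scene",q).round(1))
def cen(im,x0,y0,x1,y1,f):
    c=im[y0:y1,x0:x1];r=f(c);yy,xx=np.mgrid[y0:y1,x0:x1];return (r*xx).sum()/r.sum(),(r*yy).sum()/r.sum(),r.max()
org=lambda c:np.where((c[...,0]-c[...,2]>60)&(c[...,1]-c[...,2]>15),c[...,0]-c[...,2],0)
red=lambda c:np.where((c[...,0]-c[...,1]>70)&(abs(c[...,1]-c[...,2])<25),c[...,0]-c[...,1],0)
print("orange scene",cen(S,216,190,230,204,org),"top",cen(T,404,176,418,194,org))
print("red scene",cen(S,228,209,240,222,red),"top",cen(T,397,182,405,196,red),"pred top",proj("top",[.599,-.277,.101]))
```

```text
P [ 0.603  -0.3205  0.1765] tilt [ 2.e-04  0.e+00 -1.e+00]
tip [ 0.5998 -0.2834  0.1226] scene px [230.7 208.9] top px [404.  186.8]
seen tip px [230.75, 208.5] dot [234.0, 214.625] dot pred [233.9 214.7]
band 0.01 [409.5 184.8] [225.6 201.9]
band 0.012 [409.9 184.7] [225.3 201.4]
band 0.015 [410.5 184.5] [224.7 200.7]
orange scene (np.float64(222.56126921414904), np.float64(197.7573306994259), np.float64(165.5)) top (np.float64(410.9846227775108), np.float64(182.01009130225853), np.float64(93.0))
red scene (np.float64(234.18892955169258), np.float64(214.580054894785), np.float64(132.0)) top (np.float64(400.72741911872345), np.float64(188.55335968379447), np.float64(168.5)) pred top [400.56592292 188.33982017]
```

Call:
{"method": "move_arm", "body": {"motion": [{"tx":0.002,"ty":-0.0003,"tz":0.008,"twist":0},{"tx":0.0027,"ty":0,"tz":0.01,"twist":0},{"tx":0,"ty":0,"tz":0,"twist":0},{"tx":0,"ty":0,"tz":0,"twist":0},{"tx":0,"ty":0,"tz":0,"twist":0}]}}

```text
clock: 24.15
position: [0.6021, -0.3158, 0.1578]
ee_rot: [2.123, 2.316, -0.0]
force: [-0.0, -0.6, -1.0]
width: 0.256
gripper_force: 40.0
```

```bash
cat > fz.py <<'E'
from h import *
F=[];P=[];S=[]
for _ in range(8):
    S.append(arm.get_image("scene").astype(float));s=arm.observe();F.append(s["force"]);P.append(s["position"])
F=np.array(F);P=np.mean(P,0);M=R.from_rotvec(s["ee_rot"]).as_matrix();tip=P+M@[.0372,0,.0539]
n=np.array([.037,-.421,.906]);n/=np.linalg.norm(n);dd=tip-[.599,-.277,.101]
print("t",s["clock"],"F",F.mean(0).round(2),"sd",F.std(0).round(2),"F.n",(F.mean(0)@n).round(2),"P",P.round(4),"tipfree",tip.round(4),"along n",(dd@n).round(4),"lateral",(dd-n*(dd@n)).round(4))
S=np.mean(S,0);cv2.imwrite("pics/now%d.png"%(s["clock"]*100),cv2.resize(np.clip(S[180:230,205:265,::-1],0,255).astype(np.uint8),None,fx=10,fy=10,interpolation=cv2.INTER_CUBIC))
E
python3 fz.py
```

```text
t 24.55 F [ 0.16  0.1  -0.85] sd [0.33 0.78 0.49] F.n -0.8 P [ 0.6021 -0.3158  0.1579] tipfree [ 0.5989 -0.2788  0.104 ] along n 0.0035 lateral [-0.0002 -0.0003 -0.0001]
```

Call:
{"method": "move_arm", "body": {"motion": [{"tx":0.0008,"ty":0,"tz":0.0018,"twist":0},{"tx":0.0008,"ty":0,"tz":0.0018,"twist":0},{"tx":0.0009,"ty":0,"tz":0.0018,"twist":0},{"tx":0,"ty":0,"tz":0,"twist":0},{"tx":0,"ty":0,"tz":0,"twist":0},{"tx":0,"ty":0,"tz":0,"twist":0}]}}

```text
clock: 25.15
position: [0.6019, -0.3134, 0.1525]
ee_rot: [2.123, 2.315, 0.0]
force: [0.3, -1.7, 1.5]
width: 0.253
gripper_force: 40.0
```

```bash
python3 fz.py
```

```text
t 25.55 F [ 0.12 -1.02  0.7 ] sd [0.48 0.42 0.57] F.n 1.06 P [ 0.6019 -0.3133  0.1524] tipfree [ 0.5986 -0.2763  0.0985] along n -0.0026 lateral [-0.0003 -0.0004 -0.0002]
```

Call:
{"method": "move_arm", "body": {"motion": [{"tx":0.0005,"ty":0,"tz":0.0012,"twist":0},{"tx":0.0006,"ty":0,"tz":0.0012,"twist":0},{"tx":0,"ty":0,"tz":0,"twist":0},{"tx":0,"ty":0,"tz":0,"twist":0},{"tx":0,"ty":0,"tz":0,"twist":0},{"tx":0,"ty":0,"tz":0,"twist":0}]}}

```text
clock: 26.15
position: [0.6018, -0.3122, 0.15]
ee_rot: [2.123, 2.316, 0.0]
force: [0.2, -1.9, 1.1]
width: 0.254
gripper_force: 40.0
```

```bash
sed -i 's/range(8)/range(20)/' fz.py; python3 fz.py; ls -t pics | head -1 | xargs -I{} cp pics/{} pics/final.png
```

```text
t 27.15 F [ 0.61 -2.14  1.65] sd [0.49 0.34 0.49] F.n 2.42 P [ 0.6017 -0.3122  0.1499] tipfree [ 0.5985 -0.2751  0.096 ] along n -0.0053 lateral [-0.0003 -0.0003 -0.0001]
```

View pics/final.png

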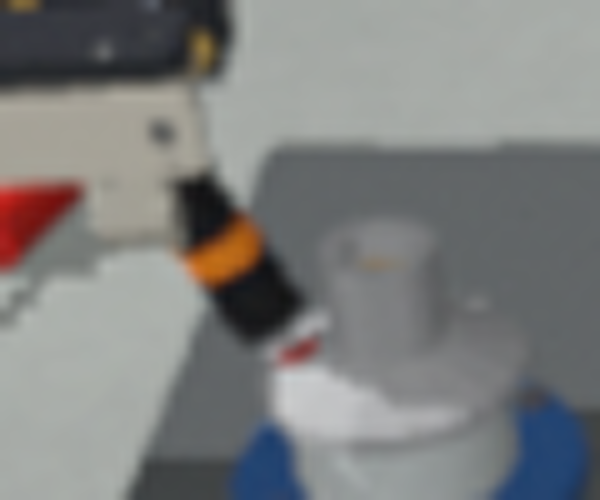

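The picture shows the foot pressed on the red dot at crop ≈ (300,345). The axis is tilted like the face normal, and force and geometry both put the foot about 5.4 mm in. Handing in.

```bash
python3 -c "
from cell import arm
print(arm.sign_off())"
```

```text
the job is handed in; nothing more can be done
None
```

I fitted the gear fully onto the arbor and let go. I then handed the job in at about 27 s, with the probe held on the red dot at about 24° (my estimate; the face is 25°) and its foot about 5.4 mm in; no verdict came back.

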